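Open up the juice pitcher

ROBOT

A 6-joint arm with a two-finger parallel gripper is mounted at the origin on the work surface. World frame = base frame: x ahead of the robot, y to its left, z up, the work surface at z = 0. Lengths are in m, angles in degrees, forces in N, time in s.
With the tool pointing down it reaches from about 0.425 to 0.95 m from the base axis. Payload 3.5 kg.
Tool frame: the origin (TCP) lies midway between the tips of the shut fingers; the grasp point (between the pads) lies 19 mm behind it; x points along the fingers, y is the direction in which the jaws open and shut, and the axes are right-handed (so a half turn about x gives the same grasp; the last joint's range is limited). The gripper opens to 85 mm and grips with 20 to 120 N. Pads are 22 mm wide; open, the fingers measure 114 mm over their backs; the gripper's body (76 mm by 85 mm) begins 54 mm behind the grasp point. The pads swing forward as they close: fully open they stand 13 mm farther back than shut.
Start: joints at [67.036, 16.404, 90.338, -0, 73.258, -8.594], TCP at [0.167, 0.654, 0.208] pointing down, gripper open.
Joint ranges: [-158.93, 158.93], [-51.34, 127.21], [12.03, 142.37], [-87.48, 267.48], [13.55, 161.25], [-162.69, 162.69]. Speed limits (degrees/s): [159.86, 159.86, 180, 180, 180, 180].

INTERFACE

Orientations are given as a 3x3 rotation matrix whose columns are the frame's x, y, z axes.
In Python, from plant import arm, hand, kin, cams, sign_off, regions_of, pinpoint, current_clock, current_joint_pos, current_joint_velocities, current_effort, current_tcp_pos, current_eef_rot, current_force, current_torque, current_gripper_width gives the robot as it stands. Calls block until the motion is done:
- arm.move_ptp(position, orientation): joint-space move of the TCP to a pose.
- arm.move_linear(position, rotation=None, velocity=0.15, threshold=None): straight line of the TCP; rotation=None keeps the orientation; velocity is the mean speed in m/s. With threshold (N) it stops when the force on the tool has changed by that much, and returns True; else False.
- arm.move_j(angles): joint-space move.
- hand.let_go() and hand.grasp(grip_force=None): open the fingers fully, or close them until they stop; grip_force is the grip in N (None keeps the last).
- arm.dwell(seconds).
- kin.inverse_kinematics(position, orientation): joint angles nearest the present ones, or None.
- cams.get_image(name): name is "scene" or "top"; returns a dict with "image" (420x560x3 uint8, blue, green, red), "fx", "fy", "cx", "cy" (pixels), "distortion" ([k1, k2, p1, p2, k3] as OpenCV has them; the pictures are not rectified), "pose" (4x4, takes a point from camera to world coordinates). Camera axes: x right, y down, z forward; pixel columns grow to the right and rows downward; lengths in m; the calibration is good to about 2 mm. A picture is of the moment at which its call begins. There is no depth.
A pose or a line that the arm cannot do raises arm.IKError and nothing moves.
- sign_off(): hands the job in, once; it reports no verdict.
Trained networks look in a picture, given as the dict that the camera call returned (one of the last four; its "shot" number tells which), for a name from the list of things; names that differ only in an ending like _2 or _b are one class to them, and where a whole thing is asked for, a point or a joint stands for the part that bears it (a point fixed in the world has none). Each returns a list of dicts, best first, with "p" (0 to 1); they miss things now and then, are a little off and sometimes report something else, mostly with a low value. They report only what shows in the picture. A call takes as long as a camera call.
- regions_of(picture, query): "pixels" (420x560 bool, what is visible of it) and "centre" ([column, row] in pixels, amid what is visible of it).
- pinpoint(picture, query): "centre" ([column, row] in pixels: a listed point, or the origin of a listed thing).
Readings, each from a call of its own:
- current_clock(): time.
- current_joint_pos(): joint angles.
- current_joint_velocities(): joint speeds.
- current_effort(): joint torques, N m.
- current_tcp_pos(): TCP position.
- current_eef_rot(): TCP orientation.
- current_force(): force on the tool from outside, world axes, zero at the start.
- current_torque(): the same for the moment, N m.
- current_gripper_width(): finger opening in m.
Only numpy, scipy, OpenCV 4.12 (cv2) and the standard library are available. Lean on these libraries where they do the work, as an engineer would, in place of code of your own. Each camera call takes 0.05 s, during which the arm holds its last target.

TASK

Open up the steel pitcher for rinsing: lift the loose cap off its slanting spout and lower it, open end down and without dropping it, into the round well of the thick terracotta dish. Then push the pitcher's release tab in towards the cover and swing the cover up by its T-shaped grip until it stands about half open (45 degrees or more). Leave the other things on the board where they are.

Things in the scene. Friction and masses are not known exactly. Their poses are not given: they have to be found in the camera images.
- pitcher: Sizes in mm throughout. Box-shaped stainless pitcher, fixed to the board (board top 20 above the work surface). 170 long (x), 100 wide (y), deck 120 above its base. Origin: centre of its underside. +x runs from spout to carrying handle (reaches x 133), z up. On the deck: release tab at x -30, cover from x -2 to 78.
- spout_end (a point): Centre of the spout's open end (inside the cap at the start), at pitcher x -116, z 148. The spout is a tube of 32 diameter at the pitcher's -x end, leaning 28 degrees from vertical towards -x: its axis in the pitcher's frame is (-0.469, 0, 0.883). A collar of 39 diameter, 22 below the end, carries the cap.
- cap_center (a point): Loose stainless cap on the spout: plain round, outer diameter 40, height 44, closed on top, open below, about 70 g. This point is on its axis, half-way up. Its z axis points from open end to closed top (at the start along the spout's axis). It sits over the last 22 of the spout with 1.5 play all round, its open end on the collar, held only by its weight.
- cap_foot (a point): Centre of the cap's open end, 22 below cap_center along the cap's axis.
- dish_well (a point): Centre of the floor of the round well in the thick terracotta dish (the cap's holder): loose dish 92 diameter, 16 high, mass 350 g, with a well 48 wide and 8 deep; this point is 8 above the board and 8 below the rim. z up.
- tab (a joint): Release tab's travel in m: 0 latched, 0.010 fully pushed in. Slides along the pitcher's +x (towards the cover) against about 4 N of friction and stays where it is left. The cover cannot open below about 0.004; push it fully in.
- tab_face (a point): Centre of the face of the release tab to be pushed (the face looking to the pitcher's -x, towards the spout). The tab is an upright steel plate 36 wide (y), 8 thick (x), 24 high, standing on the deck; this point is 12.5 above the deck.
- cover (a joint): Cover's angle in rad: 0 shut, 1.3 fully open, 0.79 is 45 degrees. The edge beside the tab rises; the cover turns about the pitcher's y axis through cover_hinge. The stiff hinge (0.09 N m) holds it at any angle.
- cover_grip (a point): Centre of the crossbar of the T-shaped grip on the cover (pitcher x 20 when shut): round bar 14 diameter, 36 long along the pitcher's y, 26 above the cover's face, on a post 10 thick. Gripped across its two ends (36 apart) it can turn between the fingers as the cover swings. Shut, the cover's face is 9 above the deck.
- cover_hinge (a point): Point on the cover's hinge axis (axis along the pitcher's y), at pitcher x 78, z 120.
- saucer: Bystander: plain thin-walled terracotta saucer 104 wide, 18 high, with no well; not the holder. Origin: centre of its underside.
- juicer: Bystander: clear glass juicer bowl 132 wide, 58 high with a ribbed cone in the middle. Origin: centre of its underside.
- spoon: Bystander: slotted steel spoon lying flat, 233 long (x from -140 to 93), 50 wide, 4 thick. Origin on its underside.
- tumbler: Bystander: clear glass tumbler 72 wide, 100 high. Origin: centre of its underside.
- jar: Bystander: amber glass jar with a steel lid, 60 wide, 90 high. Origin: centre of its underside.
- muddler: Bystander: slim wooden muddler standing on end, 30 wide, 153 high. Origin: centre of its underside.
- trivet: Bystander: square cork trivet 110 x 110 x 12. Origin: centre of its underside.

How it is judged:
By the outcome, as a careful person would: the job done as asked, in the order asked, and still so for the second after the job is handed in, with the robot touching nothing.
It also fails if it takes over 58 s, if anything falls off the work surface, if the arm or the gripper's body presses on something with over 40 N, if the wrist force passes 120 N, or if a joint passes its speed limit or range.

## Working session

There is one attempt and no reset: what is moved stays moved. The work goes in short steps, each a Python script; the robot and the scene stay as the last script left them, time stands still between calls to the robot, and variables do not carry over. Pictures are saved under pics/ and viewed, and the job is handed in when it is done.

```bash
ls; mkdir -p pics
python3 - <<'E'
from plant import *
import cv2,numpy as np
print(current_clock())
for n in("scene","top"):
    d=cams.get_image(n); cv2.imwrite(f"pics/{n}0.png",d["image"])
    print(n,d["fx"],d["fy"],d["cx"],d["cy"],d["distortion"],np.round(d["pose"],3).tolist())
    for q in["pitcher","spout_end","cap_center","cap_foot","dish_well","tab_face","cover_grip","cover_hinge","saucer","juicer","spoon","tumbler","jar","muddler","trivet"]:
        r=pinpoint(d,q); print(q,[(np.round(x["centre"],1).tolist(),round(x["p"],2)) for x in r[:3]])
print(current_clock())
E
```

```text
pics
0.0
scene 380.13478553744784 380.13478553744784 272.5598178050546 210.20068294421674 [0.00587425 0.         0.         0.         0.        ] [[0.452, 0.493, -0.743, 1.257], [0.892, -0.267, 0.365, -0.37], [-0.019, -0.828, -0.561, 0.653], [0.0, 0.0, 0.0, 1.0]]
pitcher [([312.0, 260.2], 0.64)]
spout_end [([298.1, 186.6], 0.76), ([414.0, 219.4], 0.46)]
cap_center [([288.5, 190.7], 0.53), ([295.7, 198.9], 0.36)]
cap_foot [([297.0, 191.9], 0.54), ([374.8, 237.6], 0.32)]
dish_well [([188.2, 252.5], 0.71), ([362.6, 175.4], 0.16)]
tab_face [([306.2, 207.5], 0.51), ([290.8, 189.4], 0.39), ([294.5, 197.0], 0.2)]
cover_grip [([317.8, 211.6], 0.85), ([423.2, 240.9], 0.21)]
cover_hinge [([327.2, 239.1], 0.94), ([359.1, 174.8], 0.29)]
saucer [([352.3, 197.9], 0.96)]
juicer [([195.2, 319.0], 0.72), ([294.6, 186.3], 0.68)]
spoon [([372.7, 239.0], 0.68)]
tumbler [([423.4, 240.7], 0.75), ([363.5, 178.9], 0.73)]
jar [([413.2, 221.1], 0.93)]
muddler [([111.8, 296.9], 0.94)]
trivet [([359.6, 177.2], 0.89), ([187.1, 254.6], 0.18)]
top 485.03522864448007 485.03522864448007 286.64288494764514 211.94840
[... 158 characters left out ...]
94], [0.0, 0.0, 0.0, 1.0]]
pitcher [([270.0, 169.7], 0.67)]
spout_end [([259.1, 216.4], 0.64), ([270.1, 158.6], 0.33)]
cap_center [([260.8, 214.1], 0.56), ([265.9, 184.6], 0.47)]
cap_foot [([260.2, 210.9], 0.56)]
dish_well [([369.3, 231.9], 0.62)]
tab_face [([262.8, 181.5], 0.64)]
cover_grip [([262.3, 214.0], 0.73), ([269.6, 155.7], 0.57)]
cover_hinge [([272.0, 134.4], 0.57)]
saucer [([174.2, 238.4], 0.78)]
juicer [([385.3, 151.3], 0.69), ([126.7, 281.2], 0.56), ([263.3, 214.1], 0.41)]
spoon [([198.7, 175.9], 0.78), ([270.4, 168.6], 0.32)]
tumbler [([157.4, 143.4], 0.96)]
jar [([136.8, 175.6], 0.95), ([269.9, 134.6], 0.19)]
muddler [([443.0, 208.3], 0.79)]
trivet [([127.4, 281.8], 0.65)]
1.6
```

View pics/scene0.png

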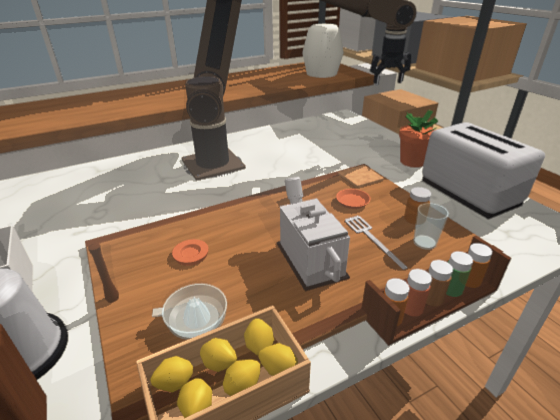

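View pics/top0.png

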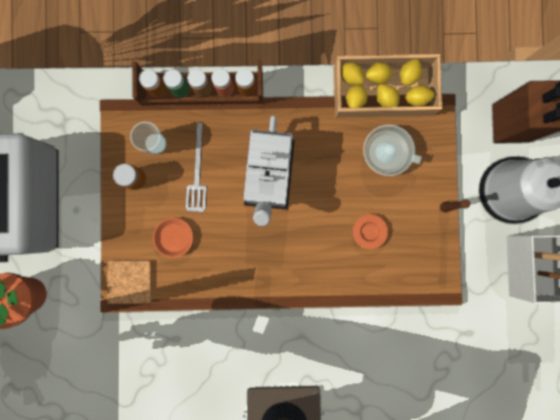

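The top view shows the pitcher at about (270,170), with the spout and cap towards the robot at (262,214). The dish with the well is at (370,232), and the plain saucer is at (174,238). Next I fit the pitcher pose from both views.

```bash
cat > H.py <<'E'
from plant import *
import cv2,numpy as np
from scipy.optimize import least_squares
from scipy.spatial.transform import Rotation as R
def proj(d,P):
    P=np.atleast_2d(np.asarray(P,float)); T=np.linalg.inv(d["pose"])
    K=np.array([[d["fx"],0,d["cx"]],[0,d["fy"],d["cy"]],[0,0,1]])
    return cv2.projectPoints(P,cv2.Rodrigues(T[:3,:3])[0],T[:3,3],K,np.array(d["distortion"],float))[0][:,0]
def atz(d,px,z):
    K=np.array([[d["fx"],0,d["cx"]],[0,d["fy"],d["cy"]],[0,0,1]])
    u=cv2.undistortPoints(np.array([[px]],float),K,np.array(d["distortion"],float))[0,0]
    r=np.asarray(d["pose"])[:3,:3]@[u[0],u[1],1]; o=np.asarray(d["pose"])[:3,3]
    return o+r*(z-o[2])/r[2]
PM={"pitcher":(0,0,0),"spout_end":(-.116,0,.148),"cap_center":(-.116,0,.148),"cap_foot":(-.116+.469*.022,0,.148-.883*.022),
"tab_face":(-.034,0,.1325),"cover_grip":(.020,0,.155),"cover_hinge":(.078,0,.120)}
def P2W(p,pts):
    c,s=np.cos(p[2]),np.sin(p[2]); pts=np.atleast_2d(pts)
    return np.c_[p[0]+c*pts[:,0]-s*pts[:,1],p[1]+s*pts[:,0]+c*pts[:,1],.02+pts[:,2]]
E
python3 - <<'E'
from H import *
D={n:cams.get_image(n) for n in("scene","top")}
obs=[]
for n,d in D.items():
    for q in PM:
        for x in pinpoint(d,q)[:3]: obs.append((n,q,x["centre"],x["p"]))
def res(p,full=False):
    # best-candidate residuals, saturating
    o={}
    for n,q,c,pp in obs:
        e=(proj(D[n],P2W(p,PM[q]))[0]-c)
        if (n,q) not in o or np.linalg.norm(e)<np.linalg.norm(o[n,q]): o[n,q]=e
    return o if full else np.concatenate(list(o.values()))
c=atz(D["top"],[270,170],.09)
best=min((least_squares(res,[c[0],c[1],a],loss="soft_l1",f_scale=2) for a in(0,-.2,.2)),key=lambda r:r.cost)
p=best.x; print(p[:2],np.degrees(p[2]),best.cost)
for k,v in res(p,True).items(): print(k,v.round(1))
for n in D: print(n,"dish",atz(D[n],[x["centre"] for x in pinpoint(D[n],"dish_well")][0],.028))
np.save("p.npy",p)
def seg(img,d,a,b,col):
    q=proj(d,P2W(p,np.linspace(a,b,2)))*2; cv2.line(img,*[tuple(int(round(t+.5)) for t in r) for r in q],col,1)
for n,d in D.items():
    img=cv2.resize(d["image"],None,fx=2,fy=2,interpolation=cv2.INTER_CUBIC)
    for z in(0,.12):
        v=[np.array([x,y,z]) for x,y in((-.085,-.05),(.085,-.05),(.085,.05),(-.085,.05))]
        for i in range(4): seg(img,d,v[i],v[(i+1)%4],(0,255,0))
    for x in (-.002,.078): seg(img,d,np.array([x,-.04,.129]),np.array([x,.04,.129]),(255,0,255))
    seg(img,d,np.array([.02,-.018,.155]),np.array([.02,.018,.155]),(0,0,255))
    for x in(-.034,-.026): seg(img,d,np.array([x,-.018,.144]),np.array([x,.018,.144]),(255,255,0))
    ax=np.array([-.469,0,.883]); t=np.linspace(0,2*np.pi,24)
    for h in(-.022,.022):
        C=np.array([-.116,0,.148])+ax*h+.02*(np.outer(np.cos(t),[0,1,0])+np.outer(np.sin(t),[.883,0,.469]))
        for i in range(23): seg(img,d,C[i],C[i+1],(0,255,255))
    r=proj(d,P2W(p,(-.02,0,.08)))[0]*2
    x0,y0=int(r[0]-130),int(r[1]-130)
    cv2.imwrite(f"pics/ov_{n}.png",cv2.resize(img[y0:y0+260,x0:x0+260],(590,590)))
E
python3 -c "
import cv2,numpy as np
a=cv2.imread('pics/ov_scene.png');b=cv2.imread('pics/ov_top.png')
cv2.imwrite('pics/ov.png',cv2.resize(np.hstack([a,b]),(800,400)))"
```

```text
[0.65512913 0.0270896 ] -7.520053617572155 28.711369093648795
('scene', 'pitcher') [-0.9  1.2]
('scene', 'spout_end') [-3.3 -1.1]
('scene', 'cap_center') [ 2.6 -0.1]
('scene', 'cap_foot') [-1.4 -1.6]
('scene', 'tab_face') [ 1.4 -1. ]
('scene', 'cover_grip') [ 1.9 -0.4]
('scene', 'cover_hinge') [-0.8  0.2]
('top', 'pitcher') [0.1 1.8]
('top', 'spout_end') [ 1.2 -1.5]
('top', 'cap_center') [-0.8 -2.2]
('top', 'cap_foot') [0.5 0.4]
('top', 'tab_face') [-0.1 -5.1]
('top', 'cover_grip') [-1.   2.4]
('top', 'cover_hinge') [0.6 0.4]
scene dish [ 0.50575625 -0.23757562  0.028     ]
top dish [ 0.49047721 -0.2287413   0.028     ]
```

View pics/ov_scene.png

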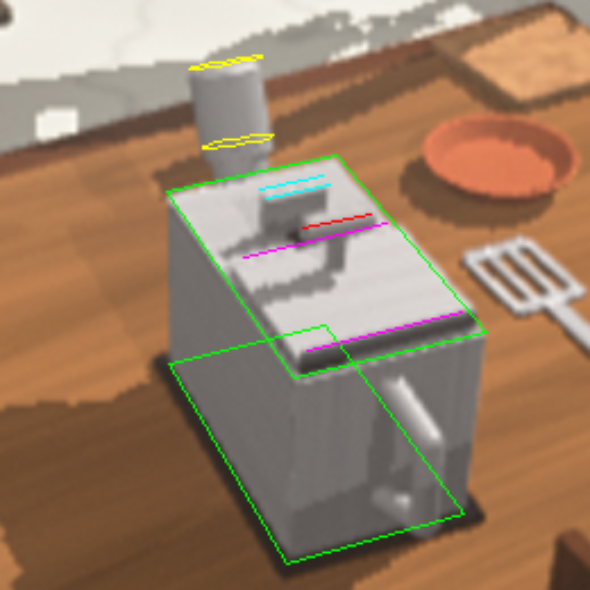

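View pics/ov_top.png

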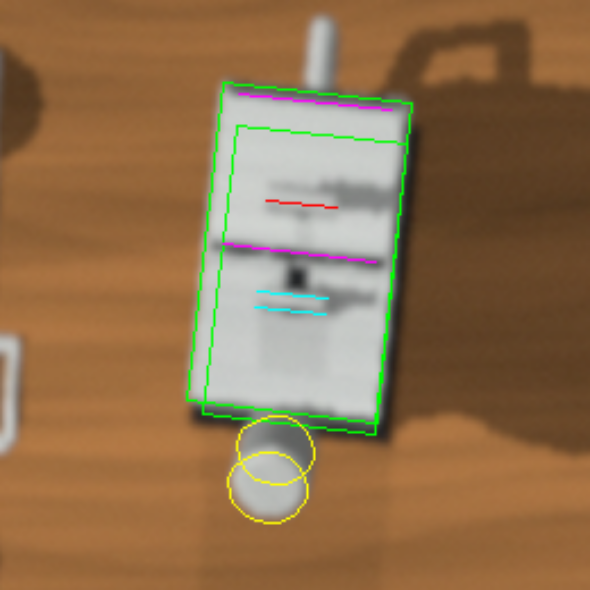

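The overlay fits within about 1–2 px. Two things need refining: the dish, where the views differ by 15 mm in x, and the cap. I'll use silhouette centroids for both.

```bash
cat >> H.py <<'E'
def sil_centroid(d,pts):
    h=cv2.convexHull(proj(d,pts).astype(np.float32)); m=cv2.moments(h); return np.array([m["m10"]/m["m00"],m["m01"]/m["m00"]]),m["m00"]
def cyl(c,a,r,h): # c centre
    a=np.array(a)/np.linalg.norm(a); u=np.cross(a,[0,1,0.]); u/=np.linalg.norm(u); v=np.cross(a,u); t=np.linspace(0,2*np.pi,40)
    ring=r*(np.outer(np.cos(t),u)+np.outer(np.sin(t),v)); return np.r_[c+ring+a*h/2,c+ring-a*h/2]
def mask_c(d,q):
    r=regions_of(d,q)
    out=[]
    for x in r[:3]:
        m=x["pixels"].astype(np.uint8); ys,xs=np.nonzero(m); out.append((np.array([xs.mean(),ys.mean()]),m.sum(),x["p"],m))
    return out
E
python3 - <<'E'
from H import *
D={n:cams.get_image(n) for n in("scene","top")}; p=np.load("p.npy")
M={}
for q in("dish_well","cap_center","saucer","pitcher"):
    for n in D:
        for o in mask_c(D[n],q)[:2]: print(q,n,o[0].round(1),o[1],round(o[2],2)); M.setdefault((q,n),o)
c=[.497,-.233]
for ns in(("scene",),("top",),("scene","top")):
    f=lambda c:np.concatenate([sil_centroid(D[n],cyl(np.array([c[0],c[1],.028]),[0,0,1],.046,.016))[0]-M["dish_well",n][0] for n in ns])
    r=least_squares(f,c); print("dish",ns,r.x.round(4),r.fun.round(2),[sil_centroid(D[n],cyl(np.array([*r.x,.028]),[0,0,1],.046,.016))[1] for n in ns])
R_=R.from_euler("z",p[2]).as_matrix(); a=R_@[-.469,0,.883]
C=P2W(p,PM["cap_center"])[0]; print("model cap",C.round(4))
f=lambda c:np.concatenate([sil_centroid(D[n],cyl(c,a,.02,.044))[0]-M["cap_center",n][0] for n in D])
r=least_squares(f,C); print("cap tri",r.x.round(4),r.fun.round(2),[sil_centroid(D[n],cyl(r.x,a,.02,.044))[1] for n in D])
f2=lambda c:f(np.array([c[0],c[1],.168]))
r=least_squares(f2,C[:2]); print("cap z fixed",r.x.round(4),r.fun.round(2))
vis=[]
for n in D:
    im=D[n]["image"].copy()
    for q in("dish_well","cap_center"):
        cs,_=cv2.findContours(M[q,n][3],cv2.RETR_EXTERNAL,cv2.CHAIN_APPROX_NONE); cv2.drawContours(im,cs,-1,(255,0,0),1)
        m=M[q,n][0].astype(int); vis.append(cv2.resize(im[m[1]-30:m[1]+30,m[0]-30:m[0]+30],(290,290),interpolation=cv2.INTER_NEAREST))
cv2.imwrite("pics/m.png",np.vstack([np.hstack(vis[:2]),np.hstack(vis[2:])]))
E
```

```text
dish_well scene [189.7 252.3] 745 0.74
dish_well top [172.7 237.5] 1193 0.73
dish_well top [370. 231.] 929 0.64
cap_center scene [292.9 186.7] 292 0.72
cap_center top [261.8 214.2] 328 0.7
cap_center top [268.8 167.3] 3408 0.57
saucer scene [190. 252.] 708 0.64
saucer scene [352.9 198.2] 561 0.57
saucer top [172.5 237.4] 1267 0.91
pitcher scene [312.9 242.8] 5050 0.77
pitcher top [261.7 213.8] 340 0.7
pitcher top [268.9 167.4] 3521 0.6
dish ('scene',) [ 0.4963 -0.2336] [-0.  0.] [848.7818303274689]
dish ('top',) [0.4907 0.2791] [ 0. -0.] [1038.211718408158]
dish ('scene', 'top') [0.4645 0.0554] [ 94.43 -37.31  86.38   8.46] [602.0690155057237, 994.7237011147663]
model cap [0.5401 0.0423 0.168 ]
cap tri [0.5417 0.0408 0.1659] [0.61 0.06 0.29 0.08] [294.10610290337354, 351.6733998651616]
cap z fixed [0.5426 0.0404] [ 0.67 -0.46  0.4  -0.33]
```

View pics/m.png

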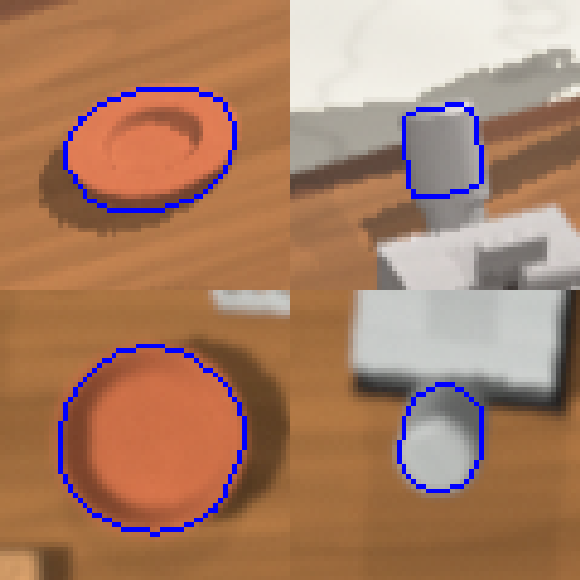

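The cap masks are good, and the two cap estimates agree to 2 mm. The first top "dish" mask is the saucer; the second, at (370,231), is the dish. I'll solve with that one and then grasp the cap.

```bash
cat >> H.py <<'E'
p=np.array([.6555,.0265,np.radians(-7.52)])
Rp=R.from_euler("z",p[2]).as_matrix()
CAP=np.array([.541,.0415,.1673]); AX=Rp@[-.469,0,.883]
def rot(xdir,ydir):
    x=np.array(xdir,float);x/=np.linalg.norm(x); y=np.array(ydir,float); y-=x*(x@y); y/=np.linalg.norm(y)
    return np.c_[x,y,np.cross(x,y)]
E
python3 - <<'E'
from H import *
D={n:cams.get_image(n) for n in("scene","top")}
m={"top":[o for o in mask_c(D["top"],"dish_well") if o[0][0]>300][0][0],"scene":mask_c(D["scene"],"dish_well")[0][0]}
print(m)
for ns in(("scene",),("top",),("scene","top")):
    f=lambda c:np.concatenate([sil_centroid(D[n],cyl(np.array([c[0],c[1],.028]),[0,0,1],.046,.016))[0]-m[n] for n in ns])
    r=least_squares(f,[.497,-.233]); print("dish",ns,r.x.round(4),r.fun.round(2))
for s in(1,-1):
    Rg=rot(-AX,s*Rp[:,1]); Rd=rot([0,0,-1],s*Rp[:,1])
    for nm,P,Q in(("pre",CAP+AX*.09,Rg),("grasp",CAP-AX*.011,Rg),("well",[.496,-.232,.05],Rd),("tab",P2W(p,(-.06,0,.13))[0],Rd),("grip",P2W(p,(.02,0,.136))[0],Rd)):
        print(s,nm,np.round(kin.inverse_kinematics(P,Q),1) if kin.inverse_kinematics(P,Q) is not None else None)
E
```

```text
{'top': array([369.5561277 , 231.09680742]), 'scene': array([190.08083442, 252.49804433])}
dish ('scene',) [ 0.4974 -0.233 ] [0. 0.]
dish ('top',) [ 0.4975 -0.2326] [ 0. -0.]
dish ('scene', 'top') [ 0.4975 -0.2328] [ 0.07 -0.01  0.07  0.02]
1 pre [ -5.8 -25.  128.6  -1.1  48.4 -87.7]
1 grasp [ -6.  -11.8 128.6  -1.3  35.3 -87.6]
1 well [ -35.7   11.3  114.6   -0.    54.1 -118.2]
1 tab [ -6.4   9.8 104.6  -0.   65.7 -88.9]
1 grip [ -6.6  19.   92.8  -0.   68.3 -89. ]
-1 pre [ -5.8 -25.  128.6  -1.1  48.4  92.3]
-1 grasp [ -6.  -11.8 128.6  -1.3  35.3  92.4]
-1 well [-35.7  11.3 114.6  -0.   54.1  61.8]
-1 tab [ -6.4   9.8 104.6  -0.   65.7  91.1]
-1 grip [-6.6 19.  92.8 -0.  68.3 91. ]
```

```bash
cat >> H.py <<'E'
DISH=np.array([.4975,-.2328]); Rg=rot(-AX,Rp[:,1]); Rd=rot([0,0,-1],Rp[:,1])
E
python3 - <<'E'
from H import *
t=current_tcp_pos(); arm.move_linear(np.array([t[0],t[1],.30]),velocity=.3)
arm.move_ptp(CAP+AX*.09,Rg)
print(current_clock(),current_tcp_pos())
r=arm.move_linear(CAP+AX*.02,velocity=.15,threshold=8); print(r)
for n in("scene","top"):
    d=cams.get_image(n); u=proj(d,CAP)[0].astype(int)
    cv2.imwrite(f"pics/pg_{n}.png",cv2.resize(d["image"][max(0,u[1]-70):u[1]+70,u[0]-70:u[0]+70],(400,400)))
a,b=cv2.imread("pics/pg_scene.png"),cv2.imread("pics/pg_top.png"); cv2.imwrite("pics/pg.png",np.hstack([a,b]))
print(current_clock(),current_force().round(2) if hasattr(current_force(),'round') else current_force())
E
```

```text
6.0833 [0.49938937 0.04746931 0.24709916]
False
6.8 [ 0.32  0.03 -0.52]
```

View pics/pg.png

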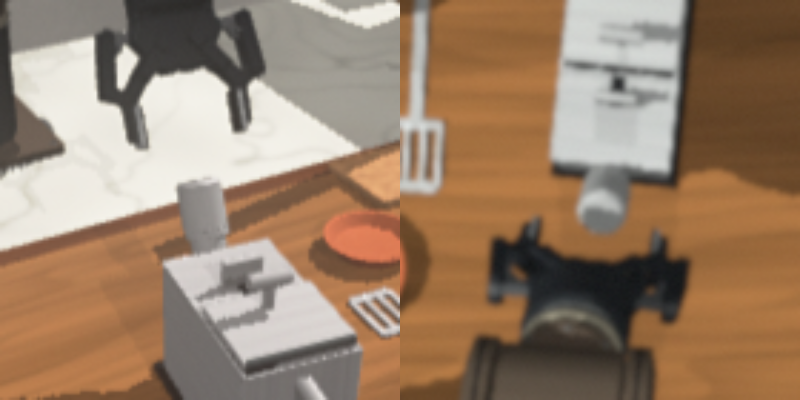

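Run:
```python
from H import *
t=current_tcp_pos();print(t,((t-CAP)@AX), current_eef_rot().round(3).tolist(), (CAP).tolist(), AX)
print(current_clock())
for n in("scene","top"):
    d=cams.get_image(n); 
    im=cv2.resize(d["image"],None,fx=4,fy=4)
    Q=current_eef_rot()
    for k,pt in enumerate((t,t-Q[:,0]*.013+Q[:,1]*.0425,t-Q[:,0]*.013-Q[:,1]*.0425,CAP,CAP+.022*AX)):
        u=(proj(d,pt)[0]*4).astype(int); cv2.circle(im,tuple(u),4,[(0,0,255),(0,255,0),(0,255,255),(255,0,0),(255,0,255)][k],-1)
    u=(proj(d,CAP)[0]*4).astype(int)
    cv2.imwrite(f"pics/pg2_{n}.png",im[u[1]-200:u[1]+200,u[0]-200:u[0]+200])
a,b=cv2.imread("pics/pg2_scene.png"),cv2.imread("pics/pg2_top.png"); cv2.imwrite("pics/pg2.png",np.hstack([a,b]))
```

```text
[0.53231331 0.04288103 0.18651774] 0.02109304365560776 [[0.467, 0.13, 0.874], [-0.061, 0.991, -0.115], [-0.882, 0.0, 0.471]] [0.541, 0.0415, 0.1673] [-0.46496624  0.06137909  0.883     ]
6.8
```

View pics/pg2.png

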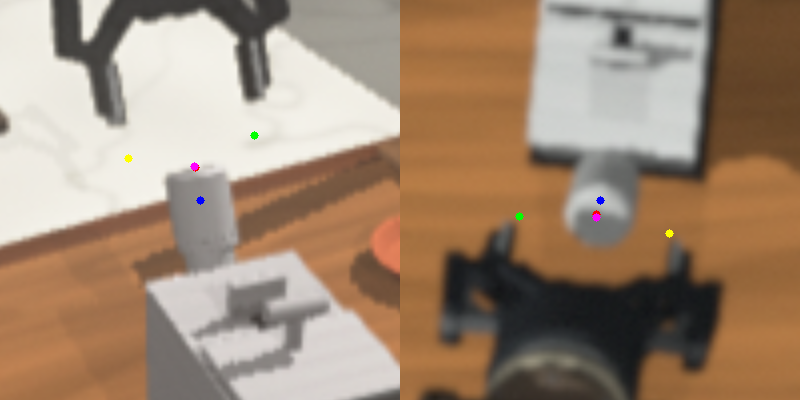

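Fingertips and cap both appear lower than projected in the scene view, by about 5 px for the cap. I'll check whether the camera or the cap moved since the first picture.

Run:
```python
from H import *
for n in("scene","top"):
    d=cams.get_image(n); im=d["image"]; old=cv2.imread(f"pics/{n}0.png")
    print(n,np.abs(im.astype(int)-old).mean(), d["pose"][:3,3], d["fx"],d["cx"],d["cy"])
    u=proj(d,CAP)[0].round().astype(int); print("CAP px",proj(d,CAP)[0])
    x0,y0=u[0]-35,u[1]-35
    cv2.imwrite(f"pics/c_{n}.png",np.hstack([cv2.resize(q[y0:y0+70,x0:x0+70],(400,400),interpolation=cv2.INTER_NEAREST) for q in(old,im)]))
    for o in mask_c(d,"cap_center")[:2]: print(o[0],o[1],o[2])
    print([(x["centre"],x["p"]) for x in pinpoint(d,"cap_center")])
```

```text
scene 8.596350623582767 [ 1.25704161 -0.37045048  0.65315154] 380.13478553744784 272.5598178050546 210.20068294421674
CAP px [293.60670532 185.93406895]
[293.01526718 186.44656489] 262 0.79
[312.78918026 243.05265331] 4843 0.72
[([289.2, 188.5], 0.66)]
top 14.603246882086168 [ 0.4984957  -0.00609561  1.29403367] 485.03522864448007 286.64288494764514 211.94840641650057
CAP px [261.79308342 214.41211882]
[262.28106509 213.39053254] 338 0.68
[129.07530279 281.98209584] 1899 0.29
[([267.3, 135.2], 0.54), ([260.7, 214.1], 0.51)]
```

View pics/c_scene.png

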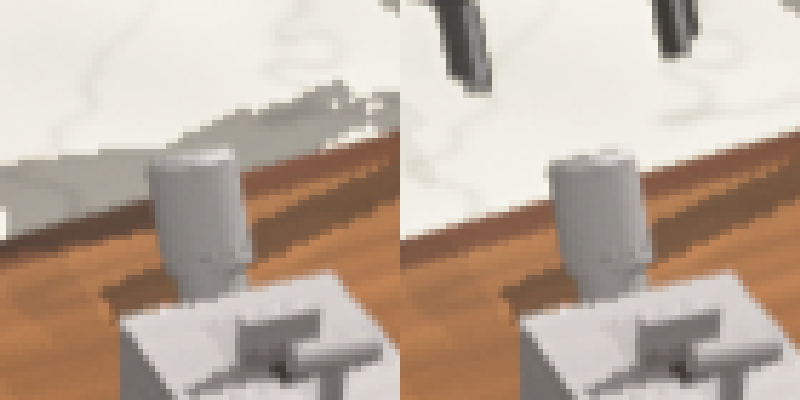

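View pics/c_top.png

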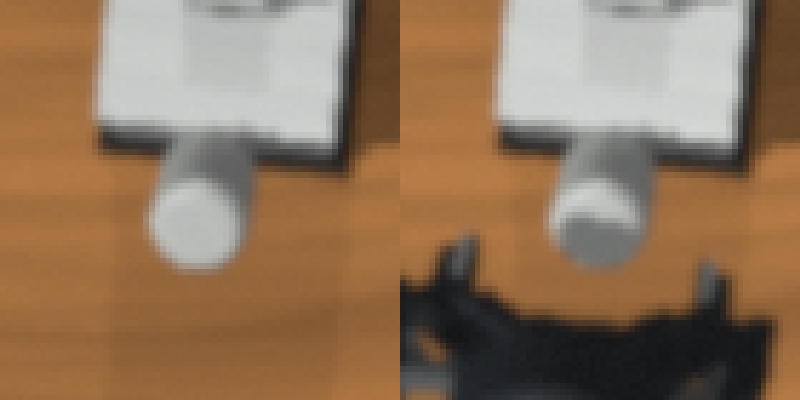

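The cap hasn't moved. The open fingertips show about 20 mm farther back than I expected, so I'll back off and check against the shut fingers before gripping.

Run:
```python
from H import *
arm.move_linear(CAP+AX*.07,velocity=.2)
hand.grasp(20)
t=current_tcp_pos();print(t,(t-CAP)@AX,current_gripper_width(),current_clock())
Q=current_eef_rot(); o=[]
for n in("scene","top"):
    d=cams.get_image(n); 
    im=cv2.resize(d["image"],None,fx=4,fy=4)
    for k,pt in enumerate((t,t-Q[:,0]*.02,t-Q[:,0]*.04)):
        u=(proj(d,pt)[0]*4+1.5).astype(int); cv2.circle(im,tuple(u),3,[(0,0,255),(0,255,0),(0,255,255)][k],-1)
    u=(proj(d,t)[0]*4).astype(int); o.append(im[u[1]-200:u[1]+200,u[0]-200:u[0]+200])
cv2.imwrite("pics/shut.png",np.hstack(o))
```

```text
[0.50846725 0.04580068 0.22913046] 0.06998689872078395 0.00012163986599790261 8.3667
```

View pics/shut.png

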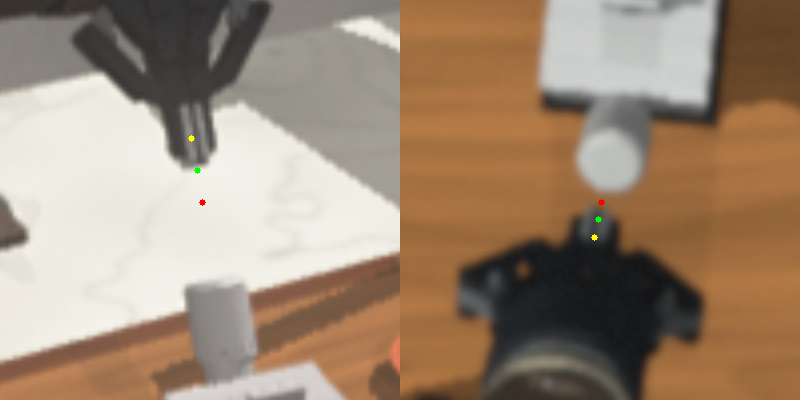

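Run:
```python
from H import *
t=current_tcp_pos();Q=current_eef_rot(); o=[]
for n in("scene","top"):
    d=cams.get_image(n); u=proj(d,t)[0]; print(n,u)
    x0,y0=(u-[20,25]).astype(int); c=d["image"][y0:y0+40,x0:x0+40]; print(x0,y0)
    o.append(cv2.resize(c,(400,400),interpolation=cv2.INTER_NEAREST))
cv2.imwrite("pics/shut2.png",np.hstack(o))
# start picture
o=[]
t=np.array([.167,.654,.208])
for n in("scene",):
    im=cv2.imread(f"pics/{n}0.png"); d=cams.get_image(n); im=cv2.resize(im,None,fx=4,fy=4)
    for k,pt in enumerate((t,t+[0,0,.02],t+[0,0,.04])):
        u=(proj(d,pt)[0]*4+1.5).astype(int); cv2.circle(im,tuple(u),3,[(0,0,255),(0,255,0),(0,255,255)][k],-1)
    u=(proj(d,t)[0]*4).astype(int);print(u/4); cv2.imwrite("pics/start.png",im[max(0,u[1]-250):u[1]+150,u[0]-200:u[0]+200])
```

```text
scene [288.97311433 158.20561032]
268 133
top [258.87504821 228.23411722]
238 203
[386.5  92.5]
```

View pics/shut2.png

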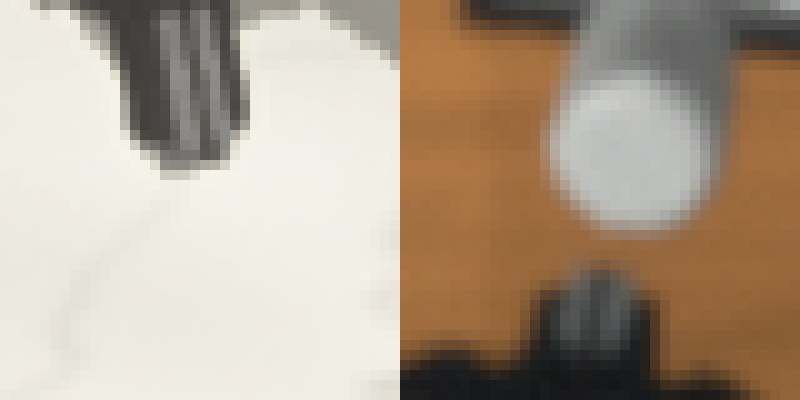

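View pics/start.png

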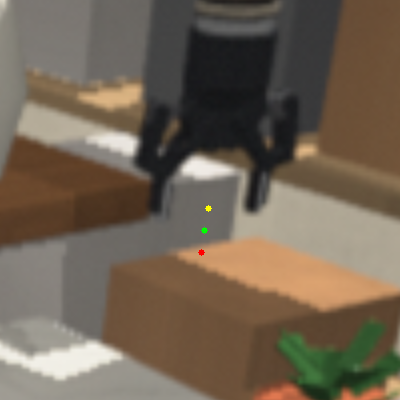

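The start picture shows the same thing: open tips about 38 mm above the TCP instead of 13. The fingers seem about 22 mm shorter than the TCP says, so I'll check by touching a bare patch of board (z = 0.020).

Run:
```python
from H import *
arm.move_linear(CAP+AX*.10,velocity=.25)
arm.move_ptp(np.array([.47,-.09,.07]),Rd)
r=arm.move_linear(np.array([.47,-.09,.03]),velocity=.15,threshold=5); print(r)
r=arm.move_linear(np.array([.47,-.09,-.012]),velocity=.03,threshold=4)
print(r,current_tcp_pos(),current_force(),current_clock())
arm.move_linear(np.array([.47,-.09,.10]),velocity=.25)
print(current_clock())
```

```text
False
True [ 0.4698444  -0.08996722 -0.00283479] [-0.10091671 -0.12786219  5.44099686] 11.2333
11.8
```

The touch confirms it: contact came at reported z = −0.0028, so the real tips are about 22 mm behind the reported TCP. I'll correct every target by 22 mm along the tool and grasp the cap.

```bash
cat >> H.py <<'E'
L=.022
def T(tip,Q): return np.asarray(tip)+Q[:,0]*L
E
python3 - <<'E'
from H import *
arm.move_ptp(T(CAP+AX*.06,Rg),Rg)
hand.let_go()
print(arm.move_linear(T(CAP-AX*.011,Rg),velocity=.1,threshold=6),current_clock())
o=[]
for n in("scene","top"):
    d=cams.get_image(n); u=proj(d,CAP)[0].astype(int); o.append(cv2.resize(d["image"][u[1]-40:u[1]+40,u[0]-40:u[0]+40],(400,400)))
cv2.imwrite("pics/g1.png",np.hstack(o))
print(current_force())
E
```

```text
False 14.1583
[ 0.24133558 -0.25340513 -0.61841066]
```

View pics/g1.png

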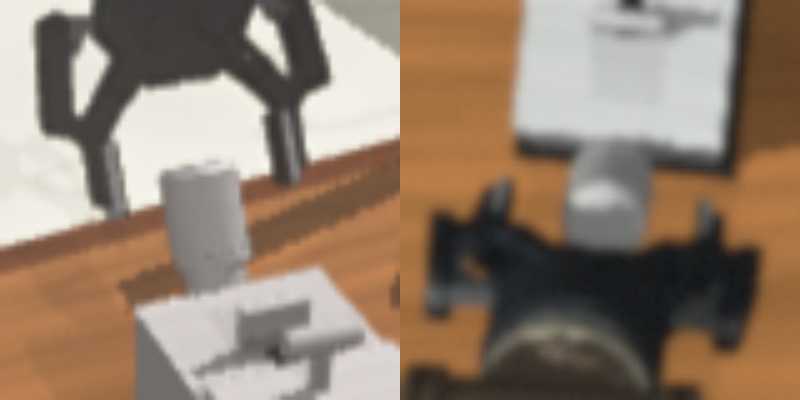

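The fingers straddle the cap evenly: scene tips mid (200,198), cap centre about (205,215). Next I close and lift along the spout's axis.

Run:
```python
from H import *
f0=np.array(current_force())
hand.grasp(30); print(current_gripper_width(),current_force()-f0)
q=T(CAP-AX*.011,Rg)
print(arm.move_linear(q+AX*.060,velocity=.1,threshold=25),current_gripper_width(),current_force()-f0,current_clock())
o=[]
for n in("scene","top"):
    d=cams.get_image(n); u=proj(d,CAP+AX*.04)[0].astype(int); o.append(cv2.resize(d["image"][u[1]-40:u[1]+40,u[0]-40:u[0]+40],(400,400)))
cv2.imwrite("pics/g2.png",np.hstack(o))
```

```text
0.03934711117621459 [-4.85518733  0.11134592  5.01835998]
False 0.03968147228564833 [-0.86921334  0.58951523  0.16305837] 15.5
```

View pics/g2.png

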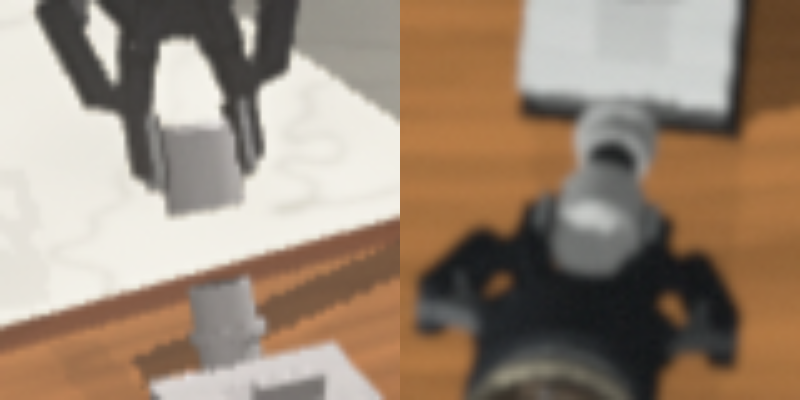

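The cap is held (width 39.7 mm) and clear of the spout. Next, carry it above the dish with the tool pointing down and check.

Run:
```python
from H import *
t=current_tcp_pos(); arm.move_linear(t+AX*.03,velocity=.2)
arm.move_ptp(T([DISH[0],DISH[1],.039+.07],Rd),Rd)
print(current_tcp_pos(),current_gripper_width(),current_clock())
o=[]
C=np.array([DISH[0],DISH[1],.028+.022+.07])
for n in("scene","top"):
    d=cams.get_image(n)
    u=proj(d,C-[0,0,.04])[0].astype(int); im=cv2.resize(d["image"],None,fx=5,fy=5)
    pts=(proj(d,cyl(C,[0,0,1],.02,.044))*5+2).astype(int)
    cv2.polylines(im,[pts[:40],pts[40:]],True,(0,255,255),1)
    r=(proj(d,cyl(np.array([*DISH,.032]),[0,0,1],.024,.008))*5+2).astype(int); cv2.polylines(im,[r[:40]],True,(0,255,0),1)
    x,y=u*5; o.append(im[y-200:y+200,x-200:x+200])
cv2.imwrite("pics/g3.png",np.hstack(o))
```

```text
[ 0.49772957 -0.23196724  0.08709502] 0.03960939806637092 17.0667
```

View pics/g3.png

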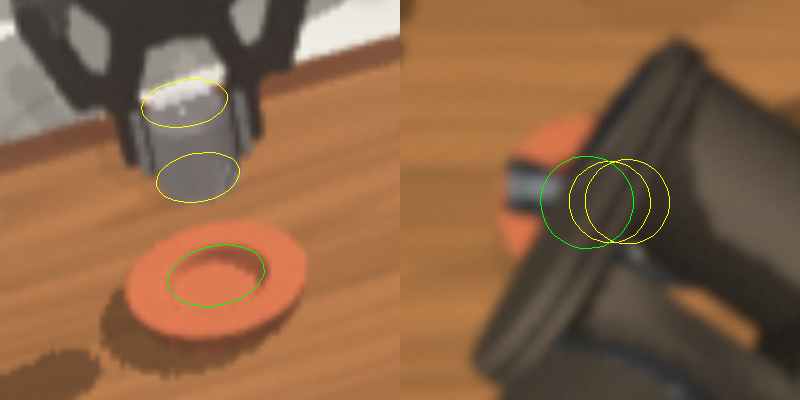

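Cap and well line up with the model in the scene view: cap bottom 157–239 predicted, about 150–237 seen. I'll lower it under force guard.

Run:
```python
from H import *
t=np.array([DISH[0],DISH[1],0])
print(arm.move_linear(T(t+[0,0,.039+.016],Rd),velocity=.1,threshold=6))
arm.dwell(.1); f0=np.array(current_force())
r=arm.move_linear(T(t+[0,0,.039-.008],Rd),velocity=.025,threshold=2.5)
print(r,current_tcp_pos()[2]+L-.039,current_force()-f0,current_clock())
o=[]
C=np.array([DISH[0],DISH[1],.028+.022])
for n in("scene",):
    d=cams.get_image(n)
    u=proj(d,C)[0].astype(int); im=cv2.resize(d["image"],None,fx=5,fy=5,interpolation=cv2.INTER_CUBIC)
    x,y=u*5; o.append(im[y-250:y+200,x-250:x+250].copy())
    pts=(proj(d,cyl(C,[0,0,1],.02,.044))*5+2).astype(int)
    cv2.polylines(im,[pts[:40],pts[40:]],True,(0,255,255),1)
    o.append(im[y-250:y+200,x-250:x+250])
cv2.imwrite("pics/g4.png",np.hstack(o)[:,:800+200])
cv2.imwrite("pics/g4.png",cv2.resize(np.hstack(o),(800,360)))
```

```text
False
True 0.00028537623324864647 [0.62778324 0.74086352 4.75666752] 18.6083
```

View pics/g4.png

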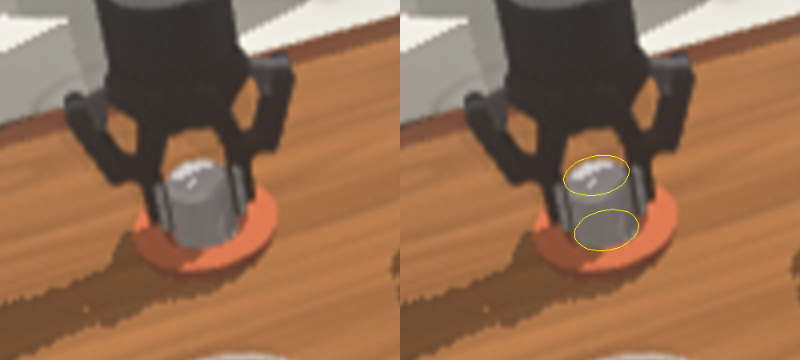

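Contact came 0.3 mm from the expected well-floor height, and the cap sits inside the well. Release, retreat and look.

Run:
```python
from H import *
hand.let_go()
t=current_tcp_pos(); arm.move_linear(t+[0,0,.12],velocity=.25)
arm.move_ptp(T(P2W(p,(-.075,0,.20))[0],Rd),Rd)
print(current_clock())
o=[]
for n in("scene","top"):
    d=cams.get_image(n); C=np.array([*DISH,.05]); u=proj(d,C)[0].astype(int); im=cv2.resize(d["image"],None,fx=5,fy=5,interpolation=cv2.INTER_CUBIC)
    x,y=u*5
    pts=(proj(d,cyl(C,[0,0,1],.02,.044))*5+2).astype(int); cv2.polylines(im,[pts[:40],pts[40:]],True,(0,255,255),1)
    o.append(im[y-200:y+200,x-200:x+200])
cv2.imwrite("pics/g5.png",np.hstack(o))
```

```text
20.9167
```

View pics/g5.png

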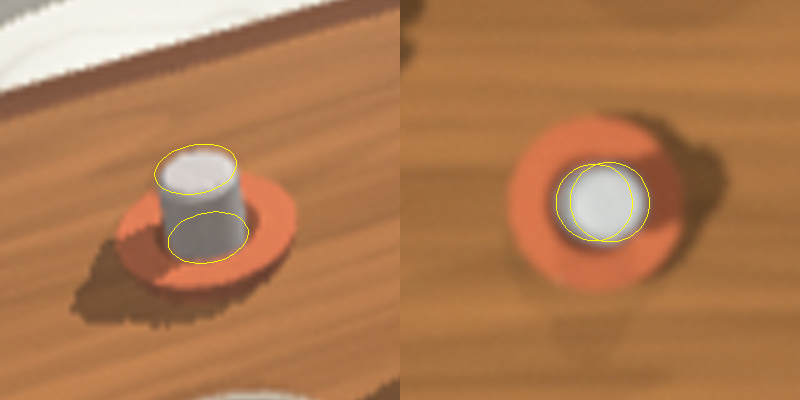

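The cap stands upright and centred in the well. Next is the tab: shut the fingers, come down behind it and push along the pitcher's +x under force guard.

Run:
```python
from H import *
hand.grasp(30)
g=lambda x,z:T(P2W(p,(x,0,z))[0],Rd)
arm.move_linear(g(-.064,.17),velocity=.2)
print(arm.move_linear(g(-.064,.1265),velocity=.08,threshold=5))
arm.dwell(.1); f0=np.array(current_force()); tp=lambda:(Rp.T@(current_tcp_pos()-[p[0],p[1],.02]))
r=arm.move_linear(g(-.034,.1265),velocity=.02,threshold=2.5); print("contact",r,tp().round(4),(Rp.T@(current_force()-f0)).round(2),current_clock())
x0=tp()[0]
r=arm.move_linear(g(x0+.016,.1265),velocity=.02,threshold=8); print("push",r,tp().round(4),(Rp.T@(current_force()-f0)).round(2),"travel",tp()[0]-x0,current_clock())
o=[]
for n in("scene","top"):
    d=cams.get_image(n); u=proj(d,P2W(p,(-.03,0,.13))[0])[0].astype(int); o.append(cv2.resize(d["image"][u[1]-40:u[1]+40,u[0]-40:u[0]+40],(400,400),interpolation=cv2.INTER_CUBIC))
cv2.imwrite("pics/t1.png",np.hstack(o))
```

```text
False
contact True [-0.0434 -0.      0.1037] [ 0.53 -1.19 -1.2 ] 23.9
push True [-3.440e-02  1.000e-04  1.022e-01] [-0.09 -0.67 -1.21] travel 0.009051796016996079 24.5167
```

View pics/t1.png

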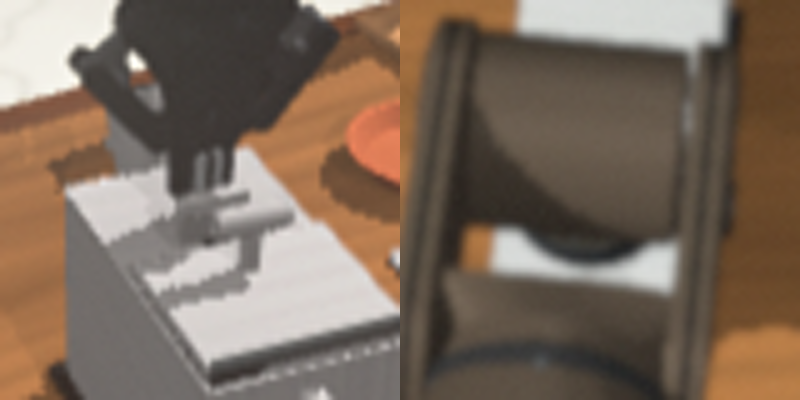

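Run:
```python
from H import *
g=lambda x,z:T(P2W(p,(x,0,z))[0],Rd); tp=lambda:(Rp.T@(current_tcp_pos()-[p[0],p[1],.02]))
x0=tp()[0]
r=arm.move_linear(g(x0+.008,.1265),velocity=.02,threshold=12); print("push",r,tp().round(4),"travel",tp()[0]-x0,(Rp.T@current_force()).round(2))
arm.move_linear(g(-.055,.1265),velocity=.1); arm.move_linear(g(-.055,.21),velocity=.25)
arm.move_linear(g(-.16,.24),velocity=.3)
print(current_clock()); hand.let_go();print(current_clock())
o=[]
for n in("scene","top"):
    d=cams.get_image(n); im=cv2.resize(d["image"],None,fx=5,fy=5,interpolation=cv2.INTER_CUBIC); u=(proj(d,P2W(p,(0,0,.13))[0])[0]).astype(int)*5
    pl=lambda P,c:cv2.polylines(im,[(proj(d,P2W(p,P))*5+2).astype(int)],False,c,1)
    pl([(-.024,-.018,.144),(-.024,.018,.144)],(255,255,0)); pl([(.02,-.018,.155),(.02,.018,.155)],(0,0,255))
    print(n,[(x["centre"],x["p"]) for x in pinpoint(d,"cover_grip")],proj(d,P2W(p,(.02,0,.155))))
    o.append(im[u[1]-200:u[1]+200,u[0]-200:u[0]+200])
cv2.imwrite("pics/t2.png",np.hstack(o))
```

```text
push True [-3.500e-02  1.000e-04  1.011e-01] travel 0.00015181632779047438 [ 1.11 -0.73  0.62]
26.3583
27.1417
scene [([317.5, 210.7], 0.85)] [[316.55502423 211.83137255]]
top [([270.9, 158.3], 0.91)] [[268.26557832 156.26373915]]
```

View pics/t2.png

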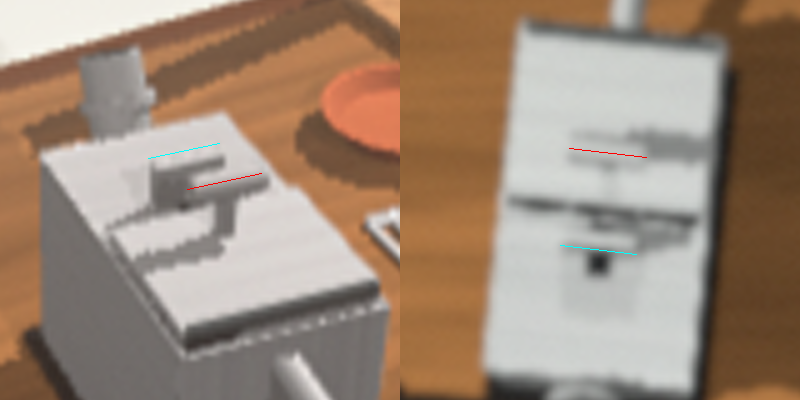

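The tab is at its stop: the second push moved it 0.15 mm. The grip is where predicted within about 1–2 px, at (317,211) in scene and (270,157) in top. Grip the bar across its ends and swing.

Run:
```python
from H import *
g=lambda x,z:T(P2W(p,(x,0,z))[0],Rd)
arm.move_linear(g(.021,.20),velocity=.25)
print(arm.move_linear(g(.021,.134),velocity=.1,threshold=5),current_clock())
f0=np.array(current_force())
hand.grasp(30); print("w",current_gripper_width(),(Rp.T@(current_force()-f0)).round(2))
if abs(current_gripper_width()-.036)<.005:
    h=np.array([.078,.120]); v=np.array([.021,.155])-h; off=.134-.155
    for a in np.radians(np.arange(7,57,7)):
        c,s=np.cos(a),np.sin(a); w=h+[c*v[0]+s*v[1],-s*v[0]+c*v[1]]
        if arm.move_linear(g(w[0],w[1]+off),velocity=.06,threshold=25): print("stop",a); break
        print(np.degrees(a).round(),current_gripper_width().__round__(4),(Rp.T@(current_force()-f0)).round(1))
print(current_clock())
o=[]
for n in("scene","top"):
    d=cams.get_image(n); u=proj(d,P2W(p,(.02,0,.15))[0])[0].astype(int); o.append(cv2.resize(d["image"][u[1]-50:u[1]+50,u[0]-50:u[0]+50],(400,400),interpolation=cv2.INTER_CUBIC))
cv2.imwrite("pics/c1.png",np.hstack(o))
```

```text
False 29.0417
w 0.035357902178212365 [0.06 1.48 3.21]
7.0 0.0352 [-3.2  3.8 -0.3]
14.0 0.035 [-3.2  3.3 -1.4]
21.0 0.0355 [-2.1  4.  -1.1]
28.0 0.0353 [-2.4  2.8 -1. ]
35.0 0.0354 [-2.5  3.3 -0.8]
42.0 0.0352 [-1.5  4.1 -0.8]
49.0 0.0352 [-2.6  4.3 -0.5]
56.0 0.0351 [-2.   4.   0.6]
31.8167
```

View pics/c1.png

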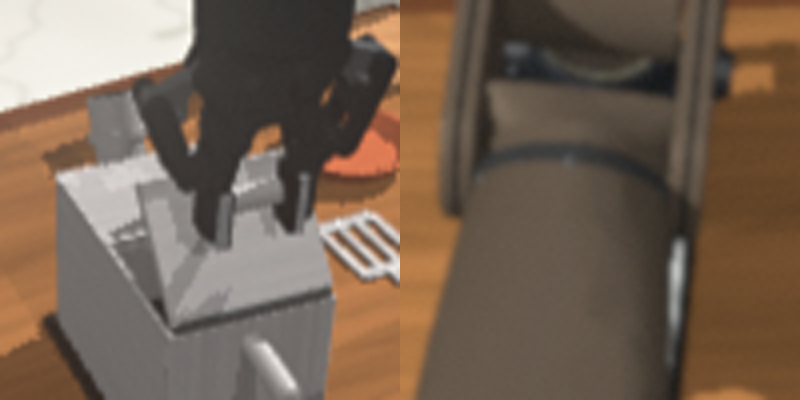

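The cover followed to about 56°. Release, go straight up and check.

Run:
```python
from H import *
hand.let_go(); t=current_tcp_pos(); print(arm.move_linear(t+[0,0,.10],velocity=.15,threshold=10))
t=t+[0,0,.10]; arm.move_linear(t+Rp@[-.21,0,.05],velocity=.3); arm.dwell(.5)
print(current_clock())
o=[]
for n in("scene","top"):
    d=cams.get_image(n); cv2.imwrite(f"pics/fin_{n}.png",d["image"])
    im=cv2.resize(d["image"],None,fx=4,fy=4,interpolation=cv2.INTER_CUBIC)
    # predicted bar & cover edge for angles 45 (yellow), 56 (red)
    for a,col in((45,(0,255,255)),(56,(0,0,255))):
        c,s=np.cos(np.radians(a)),np.sin(np.radians(a)); h=np.array([.078,.12])
        for v,y in((np.array([-.058,.035]),.018),(np.array([-.08,.009]),.04)):
            w=h+[c*v[0]+s*v[1],-s*v[0]+c*v[1]]
            cv2.polylines(im,[(proj(d,P2W(p,[(w[0],-y,w[1]),(w[0],y,w[1])]))*4+1.5).astype(int)],False,col,1)
        if n=="scene": print(a,pinpoint(d,"cover_grip")[:2])
    u=proj(d,P2W(p,(.02,0,.15))[0])[0].astype(int)*4; o.append(im[u[1]-200:u[1]+200,u[0]-200:u[0]+200])
cv2.imwrite("pics/c2.png",np.hstack(o))
```

```text
False
34.65
45 [{'centre': [329.8, 211.2], 'p': 0.81}]
56 [{'centre': [329.8, 211.2], 'p': 0.81}]
```

View pics/c2.png

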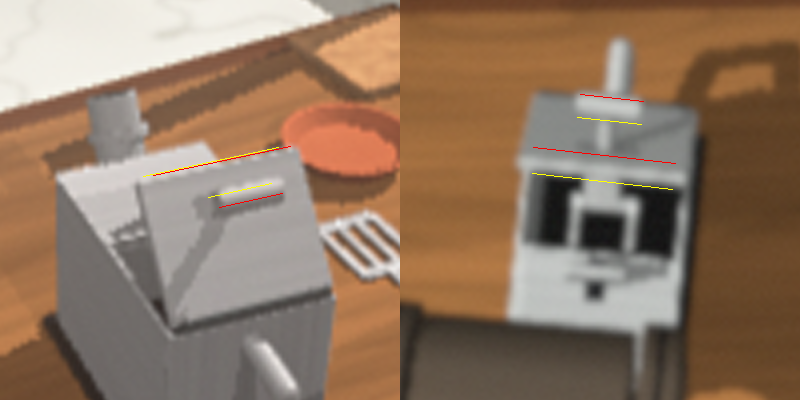

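View pics/fin_scene.png

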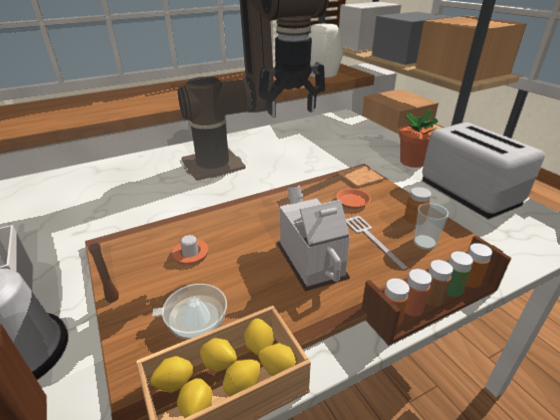

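View pics/fin_top.png

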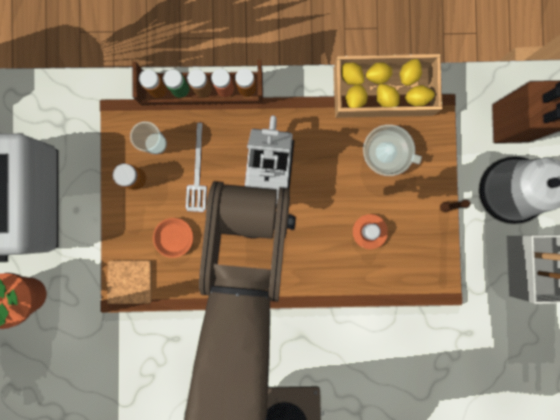

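The cover stands at about 53°: in the top view the bar is at row 103, against 118 predicted for 45° and 96 for 56°. The cap is upright in the dish at (370,232), the other things haven't moved, and the gripper is clear.

```bash
python3 -c "
from plant import *
sign_off(); print(current_clock())"
```

```text
the job is handed in; nothing more can be done
the job is handed in; nothing more can be done
```

I finished all three steps in the order asked and handed the job in at about 34.7 s of the 58 s.

- **Cap:** I lifted it off along the spout's axis and lowered it under force control. It touched 0.3 mm from the expected height of the well floor. The last pictures show it upright and centred in the dish's well.
- **Tab:** I pushed it until it stopped; a second push moved it only 0.15 mm further, so it is fully in.
- **Cover:** I swung it up by its T-grip to a commanded 56°. After release, the top view puts it at about 53°, so above the 45° asked. The scene view agrees only roughly.
- **Other things:** the saucer, juicer, spoon, tumbler, jar, muddler and trivet look unmoved in the last pictures. The robot was touching nothing at hand-in.

**Disagreements:**
- **Finger length:** the real fingertips are about 22 mm behind the reported TCP. I noticed this in the pictures before gripping, confirmed it with a light touch on a bare patch of board, and corrected every move after that.
- **Finding the dish:** the networks sometimes mistook the saucer for the dish, so I chose the right one from the picture.

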